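# Fasten the draw latch of the wide heater box

## Task

Two small cream heater boxes stand on the lab bench, each with an open draw latch on its top. On the wider box, swing the latch's wire loop forward over the hooked keeper on the sliding cover, so that its end bar lies down on the far side of the hook, ready to be drawn under its nose, then press the lever fully down over centre so that it stays down and the cover is drawn shut. Leave the narrow box and its latch as they are.

Things in the scene. Friction and masses are not known exactly. Their poses are not given: they have to be found in the camera images.
- wide_box: Wider cream heater box, fixed; 300 long (x), 210 wide, flat top 118 above the bench (the other box is alike but 130 wide). Origin on the bench, right under the lever pivot; box spans x -110 to +190. x runs along the latch from lever to keeper, z up; latch centred on y = 0. The lever turns on a cross pin at x 0, z 144, between cheeks 26 wide, 151 high.
- wide_lever (a joint): Lever angle, rad: 0 fully down, level, end to -x; pi/2 upright; 1.75 open stop (leans to +x). Starts 1.5 to 1.74 and stays where left (about 1 N). Flat steel bar 5 thick, 26 wide, 70 long from the pivot; the loop's hinge pin is 24 from the pivot. With the loop hooked, pressing near its end takes up to about 5 N; below 0.1 it holds itself down; let go earlier it stays or springs up.
- wide_tip (a point): Middle of the lever's free end edge, 70 from the pivot, mid-thickness. Lever fully down: x -70, z 144 in the box's frame, clear of the deck by 23.
- wide_bar (a point): Middle of the wire loop's end bar: 8 thick, 44 long, along y; two 6 mm side rods 38 apart run to the hinge pin 74 away. The loop (45 g) swings freely, passing outside the lever's end. Starts leaning back to -x on a stop, bar about 220 above the bench. Pushed past upright it falls to +x and the bar lands on the keeper's foot beyond its nose, if the lever is at 1.5 or more.
- wide_keeper (a point): Where the bar's middle sits pulled tight in the hooked steel keeper, 24 wide. Relative to here, box axes: post face 4 to -x; nose overhead reaches 4 to +x, underside 6.5 up, top 12.5 up; foot's flat top 4 down, reaching 28.5 to +x. Keeper and dark grey cover slide along x on a gasket spring (18 N, plus 9 N/mm): open x 53.5, z 142 in the box's frame; shut about x 51.
- narrow_bar (a point): The same point, middle of the loop's end bar, on the narrow box's identical latch; to be left alone.

How it is judged:
By the outcome, as a careful person would: the job done as asked, in the order asked, and still so for the second after the job is handed in, with the robot touching nothing.
It also fails if it takes over 42 s, if anything falls off the work surface, if the arm or the gripper's body presses on something with over 40 N, if the wrist force passes 120 N, or if a joint passes its speed limit or range.

## Robot

A 7-joint arm with a two-finger parallel gripper is mounted at the origin on the work surface. World frame = base frame: x ahead of the robot, y to its left, z up, the work surface at z = 0. Lengths are in m, angles in rad, forces in N, time in s.
With the tool pointing down it reaches from about 0.4 to 0.85 m from the base axis. Payload 4.5 kg.
Tool frame: the origin (TCP) lies at the very end of the fingers, on their centre line; the grasp point (between the pads) lies 19 mm behind it; z points along the fingers, y is the line along which they close (so a half turn about z gives the same grasp; the last joint's range is limited). The gripper opens to 88 mm and grips with 3 to 60 N. Pads are 18 mm wide; open, the fingers measure 123 mm over their backs; the gripper's body (75 mm by 187 mm) begins 45 mm behind the grasp point.
Start: joints at [-1.166, 0.689, -0.195, 1.565, 0.157, 0.902, -0.215], TCP at [0.226, 0.583, 0.239] pointing down, gripper open.
Joint ranges: [-3.01, 3.01], [-0.46, 2.08], [-1.47, 1.51], [0.13, 2.56], [-1, 4.14], [0.04, 2.09], [-2.66, 2.66]. Speed limits (rad/s): [2.57, 2.57, 3.14, 3.14, 3.14, 3.14, 3.14].

## Interface

Orientations are given as a unit quaternion [x, y, z, w].
In Python, from plant import r gives the robot as it stands. The module is installed in compiled form; this text tells all that it offers.
- The arm moves only by the tool step_arm, never from a script. Its argument "increments" is a list of rows, each a list of 2 entries, a list of its own where there are three numbers: the shift along the world's x, y, z in cm, then the turn, a rotation vector about the world's x, y, z in degrees. A call has exactly 10 rows; each row shifts and turns the commanded pose from where the row before left it; what a row does not reach is not made up. A row lasts 1/10 s, in which the tool goes at most 50 mm and 8.59 degrees, less where a joint would pass 70% of its speed; a pose out of reach is approached as far as the arm can. A call is refused whole if a number of a shift passes 5 or a number of a turn 8.59, either way. A call with a gripper value outside its range is refused whole. "fingers" is the opening, from 0 (shut) to 1 (fully open), set as the call begins (left out, the last holds). The fingers move at their own pace and stop on an object; "grip_force" is the grip in N (left out, the last holds). Time passes only in rows, so rows that do not move let the fingers close, or fill a call up. It gives the time, the measured TCP pose, the force, the opening and the grip force at its end, in the units of the state.
- r.get_state(): the state, without advancing time (a new reading comes with each control period).
- r.snapshot(name): name is "side" or "top" or "wrist"; returns (picture, depth): 400x640x3 uint8, red, green, blue; 400x640 float32, m along the optical axis (not along the pixel's ray), 0 where there is no reading.
- r.calibration(name): a dict with "fov_y" (degrees; the focal length in pixels is half the picture's height over the tangent of half this angle, whatever the lens; pixels are square), "cx", "cy" (the principal point, pixels), "k1" (the pictures are not rectified: a ray, as slopes to the right and down, at radius r is drawn at 1 + k1 r^2 times it, then the intrinsics apply), "R" (3x3) and "t" (3): a world point X has camera coordinates R X + t. Camera axes: x right, y down, z forward; pixel columns grow to the right and rows downward; lengths in m; the calibration is good to about 2 mm. A picture is of the moment at which its call begins: read the wrist's pose just before it. calibration takes no time and is no camera call; for the wrist camera it gives the pose at the moment of the call.
- r.finish_job(): hands the job in; it is judged then, once.
The state is a dict: "clock": time; "q": joint angles; "qd": joint speeds; "joint_torque": joint torques, N m; "tool_pos": TCP position; "eef_rot": TCP orientation; "contact_force": force on the tool from outside, world axes, zero at the start; "moment": the same for the moment, N m; "opening": opening from 0.0 (shut) to 1.0 (fully open); "finger_force": force on a finger pad.
Only numpy, scipy, OpenCV 4.12 (cv2) and the standard library are available. Lean on these libraries where they do the work, as an engineer would, in place of code of your own. Each camera call takes 0.05 s, during which the arm holds its last target. There are 200 camera calls.

## Working session

There is one attempt and no reset: what is moved stays moved. The work goes in short steps, Python scripts to look and compute and a tool call to move; the robot and the scene stay as the last step left them, time stands still between calls to the robot, and variables do not carry over. Pictures are saved under pics/ and viewed, at most 10 in all, crops included, and the job is handed in when it is done.

Besides the shell and the picture viewer there is one more tool, called after "Call:" as name(argument=value, ...) on one line, values as JSON. step_arm: Moves the arm, as the interface text tells. Its arguments: {"type":"object","properties":{"increments":{"type":"array","items":{"type":"array"}},"fingers":{"type":"number"},"grip_force":{"type":"number"}},"required":["increments"]}

```bash
mkdir -p pics
cat > h.py <<'E'
import numpy as np, cv2
from plant import r
def snap(n,f):
    c=r.calibration(n); p,d=r.snapshot(n); cv2.imwrite(f'pics/{f}.png',p[:,:,::-1]); np.savez(f'pics/{f}.npz',p=p,d=d,**{k:np.array(v) for k,v in c.items()})
def load(f): return np.load(f'pics/{f}.npz')
def K(c):
    f=200/np.tan(np.radians(float(c['fov_y']))/2); return f
def ray(c,u,v):
    f=K(c); xd=(u-c['cx'])/f; yd=(v-c['cy'])/f; x,y=xd,yd
    for _ in range(20):
        s=1+c['k1']*(x*x+y*y); x,y=xd/s,yd/s
    return np.array([x,y,1.])
def pt(c,u,v,w=1):   # by depth
    d=c['d'][int(v)-w:int(v)+w+1,int(u)-w:int(u)+w+1]; d=d[d>0]; d=np.median(d)
    return c['R'].T@(ray(c,u,v)*d-c['t'])
def ptz(c,u,v,z):    # on plane z
    o=-c['R'].T@c['t']; a=c['R'].T@ray(c,u,v); return o+a*(z-o[2])/a[2]
def proj(c,X):
    x=c['R']@X+c['t']; a=x[:2]/x[2]; a=a*(1+c['k1']*(a@a)); return a*K(c)+[c['cx'],c['cy']]
E
python3 - <<'E'
from h import *
s=r.get_state(); print(s['tool_pos'],s['eef_rot'],s['clock'])
snap('top','t0'); snap('side','s0')
for n in('top','side'):
    c=r.calibration(n); print(n,-c['R'].T@c['t'],c['R'][2])
E
```

```text
[0.22630387 0.58191926 0.23792625] [ 1.84300031e-01  9.82869614e-01 -9.01168911e-04 -9.29805423e-05] 0.0
top [ 0.43919552 -0.0015576   0.95412444] [ 0.10884973 -0.02139516 -0.99382794]
side [0.37579554 0.49621964 0.77383407] [ 0.17862239 -0.58422865 -0.79168866]
```

View pics/t0.png

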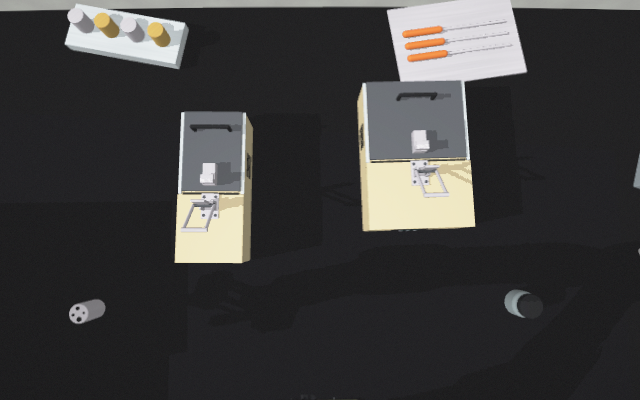

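View pics/s0.png

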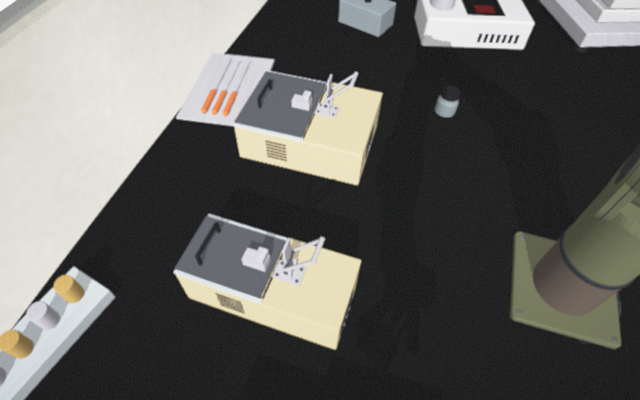

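The wide box is on the right in the top view (columns 360–475, rows 82–230), with its latch at about (425,170). In the side view it is at the upper middle. I'll enlarge both.

Run:
```python
from h import *
a=cv2.imread('pics/t0.png')[75:235,350:485]; b=cv2.imread('pics/s0.png')[60:160,290:390]
a=cv2.resize(a,None,fx=3.7,fy=3.7,interpolation=2); b=cv2.resize(b,None,fx=2.9,fy=5.92,interpolation=2)
b=cv2.imread('pics/s0.png')[65:125,285:365]; b=cv2.resize(b,None,fx=10,fy=10,interpolation=2)
cv2.imwrite('pics/ta.png',a); cv2.imwrite('pics/sb.png',b); print(a.shape,b.shape)
# deck corners
c=load('t0')
for u,v in [(364,231),(475,227),(366,90),(463,82),(370,160),(469,159),(420,215)]:
    print((u,v),ptz(c,u,v,.118).round(4),pt(c,u,v).round(4))
```

```text
(592, 500, 3) (600, 800, 3)
(364, 231) [ 0.46   -0.1064  0.118 ] [ 0.463  -0.1211  0.0007]
(475, 227) [ 0.4649 -0.3268  0.118 ] [ 4.685e-01 -3.729e-01 -3.000e-04]
(366, 90) [ 0.7456 -0.1177  0.118 ] [ 0.7466 -0.1181  0.1151]
(463, 82) [ 0.7623 -0.3184  0.118 ] [ 0.764  -0.3201  0.1134]
(370, 160) [ 0.6009 -0.1219  0.118 ] [ 0.602  -0.1227  0.1126]
(469, 159) [ 0.6014 -0.3219  0.118 ] [ 0.6022 -0.3236  0.1136]
(420, 215) [ 0.49  -0.218  0.118] [ 0.49   -0.2181  0.1176]
```

View pics/ta.png

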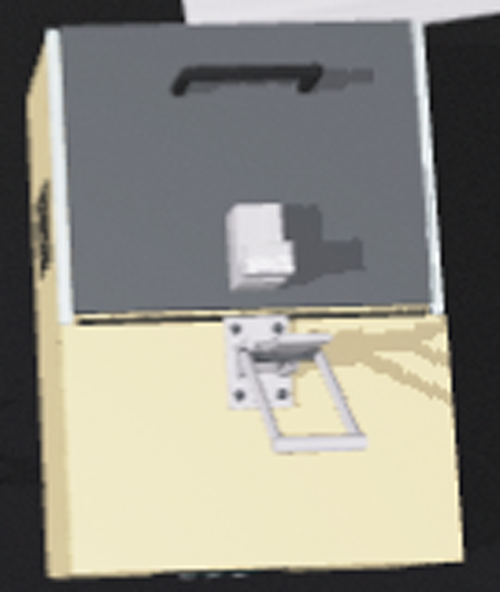

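View pics/sb.png

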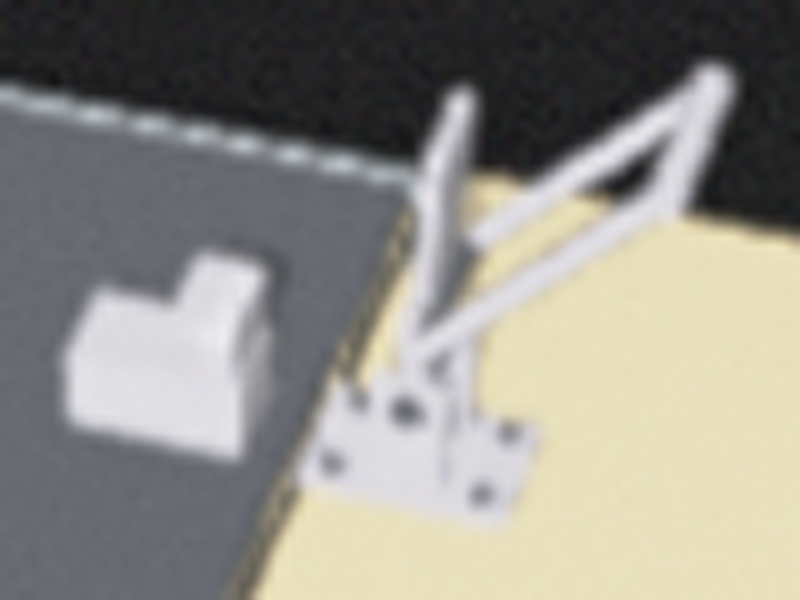

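The top crop shows the plate around (260,362), the lever's end edge at (268–330, ~345) and the loop bar from (275,443) to (366,441). The keeper nose is at about (268,258). The side crop shows the bar from (712,75) to (672,205), the lever tip at (462,95) and the pivot bolt at (407,410).

Run:
```python
from h import *
c=load('t0'); s=load('s0')
T=lambda x,y:(350+x/3.7-.5+.13,75+y/3.7-.5+.13)
S=lambda x,y:(285+x/10-.45,65+y/10-.45)
for n,p,z in [('FL',(70,576),.118),('FR',(462,560),.118),('seamL',(75,322),.118),('seamR',(440,313),.118),
 ('pl1',(228,318),.12),('pl2',(288,317),.12),('pl3',(230,409),.12),('pl4',(291,406),.12),('sc1',(236,328),.12),('sc2',(279,327),.12),('sc3',(239,395),.12),('sc4',(282,394),.12)]:
    print(n,ptz(c,*T(*p),z).round(4))
def tri(a,b):
    A=[];B=[]
    for k,(u,v) in((c,T(*a)),(s,S(*b))):
        o=-k['R'].T@k['t']; d=k['R'].T@ray(k,u,v); d/=np.linalg.norm(d); M=np.eye(3)-np.outer(d,d); A.append(M);B.append(M@o)
    X=np.linalg.solve(sum(A),sum(B)); return X.round(4),[round(float(np.linalg.norm(m@X-q))*1e3,1) for m,q in zip(A,B)]
# side: far bar end is to -y (right in top)
print('barR',tri((363,442),(712,75))); print('barL',tri((278,444),(672,205)))
print('leverR',tri((330,338),(462,95))); print('bolt side plane',ptz(s,*S(407,410),.144))
for n,p in [('s1',(362,402)),('s2',(332,463)),('s3',(510,432)),('s4',(483,494))]: print(n,ptz(s,*S(*p),.12).round(4))
print('nose top depth',[pt(c,*T(*p)).round(4) for p in((268,250),(245,225),(265,275))])
```

```text
FL [ 0.4613 -0.1154  0.118 ]
FR [ 0.4669 -0.3259  0.118 ]
seamL [ 0.5976 -0.1216  0.118 ]
seamR [ 0.6009 -0.3209  0.118 ]
pl1 [ 0.5987 -0.2042  0.12  ]
pl2 [ 0.599  -0.2368  0.12  ]
pl3 [ 0.5492 -0.2034  0.12  ]
pl4 [ 0.5505 -0.2364  0.12  ]
sc1 [ 0.5932 -0.2083  0.12  ]
sc2 [ 0.5935 -0.2317  0.12  ]
sc3 [ 0.5567 -0.2085  0.12  ]
sc4 [ 0.557  -0.2318  0.12  ]
barR (array([ 0.5205, -0.2401,  0.225 ]), [1.3, 1.3])
barL (array([ 0.5195, -0.2014,  0.2196]), [0.3, 0.3])
leverR (array([ 0.5724, -0.23  ,  0.2139]), [1.7, 1.7])
bolt side plane [ 0.57694271 -0.20586482  0.144     ]
s1 [ 0.5955 -0.2319  0.12  ]
s2 [ 0.5955 -0.2093  0.12  ]
s3 [ 0.5595 -0.2331  0.12  ]
s4 [ 0.5593 -0.2105  0.12  ]
nose top depth [array([ 0.6283, -0.2186,  0.1525]), array([ 0.6456, -0.2111,  0.137 ]), array([ 0.6149, -0.2164,  0.1531])]
```

Call:
step_arm(increments=[[[2.2,-3.6,2],[0,0,2.2]],[[2.2,-3.6,2],[0,0,2.2]],[[2.2,-3.6,2],[0,0,2.2]],[[2.2,-3.6,2],[0,0,2.2]],[[2.2,-3.6,1],[0,0,2.2]],[[2.2,-3.8,0],[0,0,2.2]],[[2.2,-4,0],[0,0,2.2]],[[2.2,-4,0],[0,0,2.2]],[[2.2,-4,0],[0,0,2.2]],[[2.2,-4,0],[0,0,2.2]]], fingers=0, grip_force=10)

```text
clock: 1.1
tool_pos: [0.4469, 0.2027, 0.3286]
eef_rot: [-0.007, 1.0, -0.0, -0.0]
contact_force: [1.2, 0.0, -0.5]
opening: 0.113
finger_force: 0.0
```

Call:
step_arm(increments=[[[0.3,-4.2,0],[0,0,0]],[[0.3,-4.2,0],[0,0,0]],[[0.3,-4.2,0],[0,0,0]],[[0.3,-4.2,0],[0,0,0]],[[0.3,-4.2,0],[0,0,0]],[[0.3,-4.2,0],[0,0,0]],[[0.3,-4.2,0],[0,0,0]],[[0.3,-4.2,0],[0,0,0]],[[0.3,-4.2,0],[0,0,0]],[[0.3,-4.4,0],[0,0,0]]])

```text
clock: 2.1
tool_pos: [0.4761, -0.2188, 0.3285]
eef_rot: [-0.007, 1.0, 0.0, -0.0]
contact_force: [0.6, 0.7, -0.2]
opening: 0.009
finger_force: 0.0
```

Call:
step_arm(increments=[[[0,0,-2],[0,0,0]],[[0,0,-2],[0,0,0]],[[0,0,-2],[0,0,0]],[[0,0,-2],[0,0,0]],[[0,0,-2],[0,0,0]],[[0,0,-1.5],[0,0,0]],[[0,0,0],[0,0,0]],[[0,0,0],[0,0,0]],[[0,0,0],[0,0,0]],[[0,0,0],[0,0,0]]])

```text
clock: 3.1
tool_pos: [0.477, -0.2176, 0.2146]
eef_rot: [-0.007, 1.0, -0.0, 0.001]
contact_force: [-0.4, -0.1, -0.5]
opening: 0.008
finger_force: 0.0
```

Run:
```python
from h import *
snap('side','s1')
b=cv2.imread('pics/s1.png')[20:140,250:410]; cv2.imwrite('pics/s1b.png',cv2.resize(b,None,fx=5,fy=5,interpolation=2))
```

```text
(no output)
```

View pics/s1b.png

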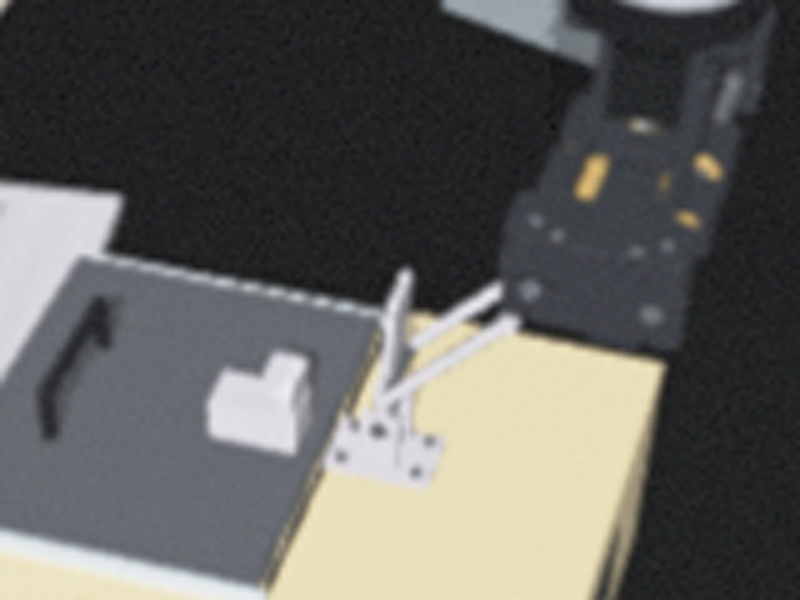

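The gripper stands behind the loop bar and hides it from the side camera. The lever, plate and keeper are undisturbed. Next I push the bar forward.

Call:
step_arm(increments=[[[1.5,0,0],[0,0,0]],[[1.5,0,0],[0,0,0]],[[1,0,0.4],[0,0,0]],[[1,0,0.6],[0,0,0]],[[1,0,0.4],[0,0,0]],[[1,0,0.2],[0,0,0]],[[0.8,0,0.1],[0,0,0]],[[0.5,0,0],[0,0,0]],[[0.5,0,0],[0,0,0]],[[0.5,0,0],[0,0,0]]])

```text
clock: 4.15
tool_pos: [0.5695, -0.2175, 0.2306]
eef_rot: [-0.007, 1.0, 0.0, -0.0]
contact_force: [0.2, -0.5, 0.0]
opening: 0.008
finger_force: 0.0
```

Call:
step_arm(increments=[[[0.5,0,0],[0,0,0]],[[0.5,0,0],[0,0,0]],[[0.4,0,0],[0,0,0]],[[0,0,0],[0,0,0]],[[0,0,1],[0,0,0]],[[-1,0,3],[0,0,0]],[[-3,0,3],[0,0,0]],[[-4,0,0],[0,0,0]],[[-4,0,0],[0,0,0]],[[0,0,0],[0,0,0]]])

```text
clock: 5.15
tool_pos: [0.4568, -0.2181, 0.3013]
eef_rot: [-0.005, 1.0, -0.0, -0.003]
contact_force: [0.8, -0.5, -0.2]
opening: 0.011
finger_force: 0.0
```

Run:
```python
from h import *
snap('side','s2')
b=cv2.imread('pics/s2.png')[65:125,285:365]; b=cv2.resize(b,None,fx=10,fy=10,interpolation=2); cv2.imwrite('pics/s2b.png',b)
```

```text
(no output)
```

View pics/s2b.png

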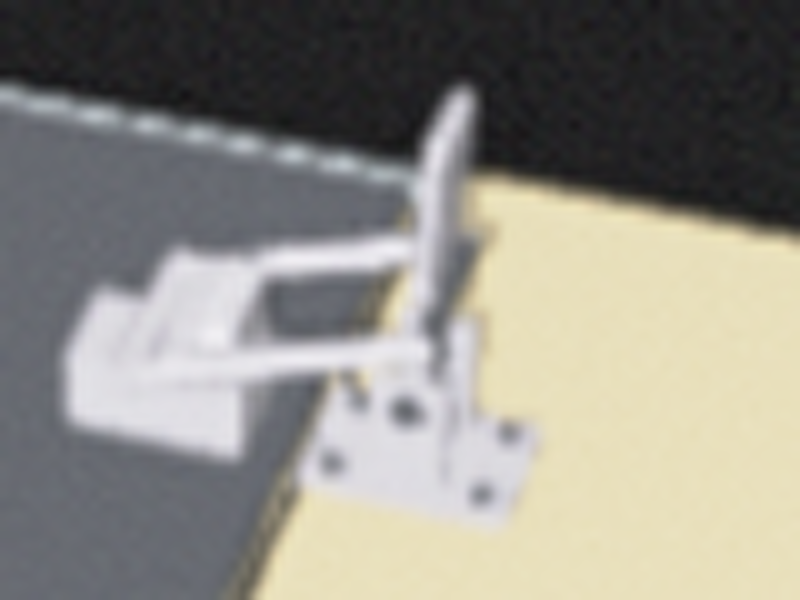

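The loop has fallen forward. Its bar runs along roughly (170,255)–(140,370), around the nose. I'll compare that with the predicted seated and riding positions.

Run:
```python
from h import *
s=load('s2'); P=np.array([.575,-.220,0]); th=.02
R=np.array([[np.cos(th),-np.sin(th),0],[np.sin(th),np.cos(th),0],[0,0,1]])
f=lambda x,y,z:(np.round((proj(s,P+R@np.array([x,y,z]))-[285,65]+.45)*10)).astype(int)
h=np.array([0,.168])
for n,z in(('foot',.142),('nose',.1585)):
    x=np.sqrt(.074**2-(h[1]-z)**2); print(n,x,f(x,.022,z),f(x,-.022,z))
print('hinge ends',f(0,.019,.168),f(0,-.019,.168),'pivot bolt',f(0,.013,.144),'tip',f(0,-.013,.214),f(0,.013,.214))
print('foot end top',f(.082,.012,.138),f(.082,-.012,.138),'nose tip top',f(.0575,.012,.1545),f(.0575,-.012,.1545),'post back',f(.0495,.012,.1545))
```

```text
foot 0.06928203230275508 [115 379] [175 261]
nose 0.07338766926398466 [ 96 318] [157 201]
hinge ends [414 343] [460 238] pivot bolt [418 409] tip [461  85] [428 157]
foot end top [ 77 354] [110 290] nose tip top [177 319] [209 254] post back [210 326]
```

The loop is on the foot beyond the nose: the observed bar matches the foot prediction and is well below the riding one. The lever is unchanged at about (462,90). Next I move the fingers to the +x side of the lever.

Call:
step_arm(increments=[[[4,0,0],[0,0,0]],[[4,0,0],[0,0,0]],[[4,0,0],[0,0,0]],[[2.5,0,0],[0,0,0]],[[0,0,-2],[0,0,0]],[[0,0,-3],[0,0,0]],[[0,0,-3],[0,0,0]],[[0,0,-2],[0,0,0]],[[0,0,0],[0,0,0]],[[0,0,0],[0,0,0]]])

```text
clock: 6.2
tool_pos: [0.6096, -0.2173, 0.2013]
eef_rot: [-0.007, 1.0, 0.0, 0.001]
contact_force: [0.4, -0.9, -0.1]
opening: 0.003
finger_force: 0.0
```

Call:
step_arm(increments=[[[-1.2,0,0],[0,0,0]],[[-1.0,0,0],[0,0,0]],[[-0.7,0,-0.1],[0,0,0]],[[-0.7,0,-0.1],[0,0,0]],[[-0.7,0,-0.2],[0,0,0]],[[-0.7,0,-0.3],[0,0,0]],[[-0.6,0,-0.4],[0,0,0]],[[-0.6,0,-0.4],[0,0,0]],[[0,0,0],[0,0,0]],[[0,0,0],[0,0,0]]])

```text
clock: 7.2
tool_pos: [0.5467, -0.2175, 0.1857]
eef_rot: [-0.007, 1.0, 0.0, 0.0]
contact_force: [1.4, -0.3, 1.7]
opening: 0.005
finger_force: 0.8
```

Call:
step_arm(increments=[[[-0.5,0,-0.6],[0,0,0]],[[-0.4,0,-0.6],[0,0,0]],[[-0.3,0,-0.6],[0,0,0]],[[-0.3,0,-0.6],[0,0,0]],[[-0.2,0,-0.7],[0,0,0]],[[-0.1,0,-0.6],[0,0,0]],[[0,0,-0.3],[0,0,0]],[[0,0,-0.1],[0,0,0]],[[0,0,0],[0,0,0]],[[0,0,0],[0,0,0]]])

```text
clock: 8.2
tool_pos: [0.5268, -0.217, 0.1466]
eef_rot: [-0.007, 1.0, 0.0, -0.001]
contact_force: [-7.2, 2.7, 23.5]
opening: 0.003
finger_force: 11.5
```

Call:
step_arm(increments=[[[0,0,0.3],[0,0,0]],[[0,0,1],[0,0,0]],[[0,0,3],[0,0,0]],[[0,0,4],[0,0,0]],[[-2,0,4],[0,0,0]],[[-4,0,1],[0,0,0]],[[-4,0,0],[0,0,0]],[[-2,0,0],[0,0,0]],[[0,0,0],[0,0,0]],[[0,0,0],[0,0,0]]])

```text
clock: 9.2
tool_pos: [0.4091, -0.2175, 0.278]
eef_rot: [-0.007, 1.0, 0.0, 0.0]
contact_force: [0.9, 0.1, -0.5]
opening: 0.006
finger_force: 0.0
```

Run:
```python
from h import *
snap('side','s3')
b=cv2.imread('pics/s3.png')[65:125,285:365]; b=cv2.resize(b,None,fx=10,fy=10,interpolation=2); cv2.imwrite('pics/s3b.png',b)
```

```text
(no output)
```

View pics/s3b.png

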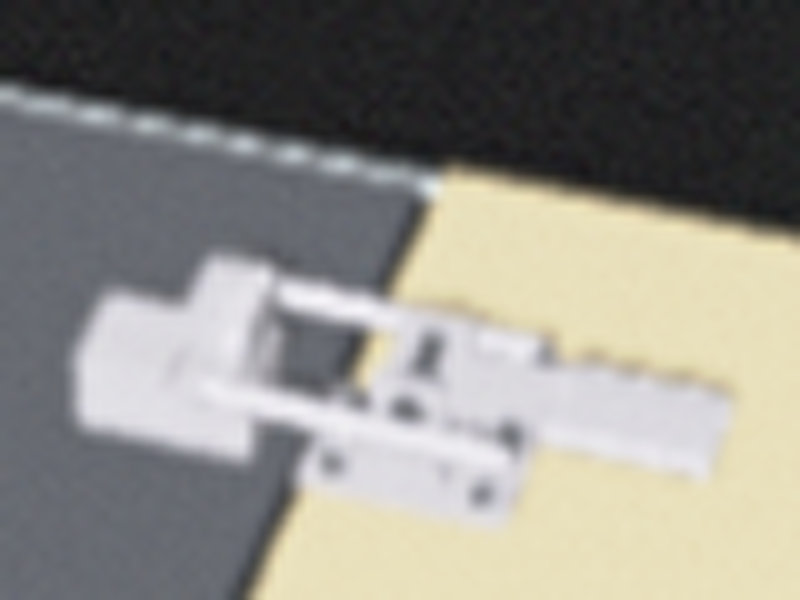

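The lever lies flat with its end at (720,425). The bar is drawn under the nose at about (210,385), the keeper has moved right by about 10 crop pixels, and the cover gap is closed. I'm handing the job in.

```bash
python3 -c "from plant import r; print(r.finish_job())"
```

```text
the job is handed in; nothing more can be done
None
```

The wide box's latch is closed: the loop is hooked under the keeper's nose, the lever stays fully down and the cover is drawn shut. The narrow box was never touched, and the job was handed in at about 9 s.

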